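# Clamp a candle bar mould with the thumbscrew

## Task

Get the yellow bar mould in the clamp ready for pouring: with a fingertip push it along its channel until its end is fully home against the clamp's upright, then screw the clamp's thumbscrew down clockwise (seen from above), by repeated fingertip strokes against its wings, until it stops, its foot pressing firmly on the mould. Only push: pinch and lift nothing, do not press down on the wings, leave everything else where it stands, and finish clear of everything.

Things in the scene. Friction and masses are not known exactly. Their poses are not given: they have to be found in the camera images.
- clamp: grey C-frame mould clamp, fixed to the table on an aluminium base plate (190 x 110 mm, 12 mm thick). Origin on the table directly below the thumbscrew's axis; z up; x points along the channel to its open end. An upright (x = -70 to -40 mm) carries an arm (30 mm wide, x = -70 to 20 mm, height 76 to 92 mm) with the thumbscrew on top. Other points use these axes
- stop (a point): centre of the upright's face (50 mm wide) that stops the mould, 40 mm behind the screw's axis (at -x of the clamp), 35 mm above the table. From here two rails, 12 mm high above the plate and 74 mm apart, run 155 mm along the clamp's x axis and guide the mould
- tongue (a point): free end of a narrow level tongue (14 mm wide, height 126 to 134 mm), 14 mm from the screw's axis at the clamp's -x side. It runs from here back to a 20 mm thick post standing on the arm at x = -70 to -50 mm. The wings turn beneath it, but a finger cannot pass there, so it must lift over and stroke on the other sides
- mould: rigid yellow bar mould, 150 (x) x 70 (y) x 45 mm (z), about 0.35 kg, loose in the clamp's channel on the base plate (underside 12 mm above the table), axes parallel to the clamp's. Origin under its centre. The outer end has three open pockets with 7 mm walls. It starts 20 to 45 mm out; fully home its origin is at x = 35 mm and its outer end face at x = 110 mm in the clamp's frame
- thumbscrew (a joint): turn of the thumbscrew, rad, positive clockwise seen from above (screwing down). Starts between 0 and 1.2; its foot meets the mould at about 6.6 and a push of 5 to 10 N then brings it firmly to rest near 6.8 (hard limit 7.0). Friction 0.03 N m; stays where left; sinks 1.2 mm per rad. At value q its two opposite wings point along -q and pi - q in the clamp's frame (counterclockwise from its x)
- screw_hub (a point): centre of the top of the thumbscrew's upright steel hub (18 mm across, 20 mm tall), on its axis. The two flat wings are 8 mm thick, 18 mm tall, reach out to 36 mm from the axis, and their top is 2 mm below this point; their lower edge is at height 103 mm at joint value 0 and 95 mm at 7.0
- wing_drive: the faces of the two wings that are pushed to turn the screw clockwise (half the thickness of each wing); origin on the screw's axis at the height of the wings' lower edge
- wing_back: the opposite faces of the two wings (the other half of the thickness); same origin. Load on both sets of faces together counts as pinching or pressing down
- foot: steel disc 36 mm across, 8 mm thick, under the clamp's arm, sinking with the thumbscrew; origin at the centre of its underside
- spare_mould: a second, identical yellow bar mould (150 x 70 x 45 mm) lying away from the clamp; leave alone. Origin under its centre
- tin_a: small closed round aluminium candle tin, 62 mm across, 34 mm tall, beside the clamp; leave alone. Origin under its centre
- tin_b: another such tin, 62 mm across, 34 mm tall, on the left; leave alone. Origin under its centre
- wick_spool: light wooden wick spool standing on end, 48 mm across, 45 mm tall, on the other side of the clamp; leave alone. Origin under its centre
- pillar_mould: upright round yellow pillar mould with dark bands, 86 mm across, 100 mm tall; leave alone. Origin under its centre
- jug: glass jug with a handle, 100 mm across, 110 mm tall; leave alone. Origin under its centre
- spatula: spatula 250 mm long lying flat; leave alone. Origin near its middle
Not all that is in view belongs to the job. What is shaped like the mould but pink or purple is not meant.

How it is judged:
By the outcome, as a careful person would: the job done as asked, in the order asked, and still so for the second after the job is handed in, with the robot touching nothing.
It also fails if it takes over 61 s, if anything falls off the work surface, if the arm or the gripper's body presses on something with over 40 N, if the wrist force passes 120 N, or if a joint passes its speed limit or range.

## Robot

A 6-joint arm with a two-finger parallel gripper is mounted at the origin on the work surface. World frame = base frame: x ahead of the robot, y to its left, z up, the work surface at z = 0. Lengths are in mm, angles in degrees, forces in N, time in s.
With the tool pointing down it reaches from about 325 to 775 mm from the base axis. Payload 5.5 kg.
Tool frame: the origin (TCP) lies midway between the tips of the shut fingers; the grasp point (between the pads) lies 19 mm behind it; z points along the fingers, y is the line along which they close (so a half turn about z gives the same grasp; the last joint's range is limited). The gripper opens to 88 mm and grips with 3 to 60 N. Pads are 20 mm wide; open, the fingers measure 115 mm over their backs; the gripper's body (75 mm by 178 mm) begins 61 mm behind the grasp point.
Start: joints at [62.985, 5.22, 70.514, -0, 104.267, -3.249], TCP at [241.81, 549.131, 222.631] pointing down, gripper open.
Joint ranges: [-164.24, 164.24], [-49.07, 125.15], [9.68, 141.18], [-86.29, 266.29], [3.28, 154.24], [-151.56, 151.56]. Speed limits (degrees/s): [147.25, 147.25, 172.46, 180, 180, 180].

## Interface

Orientations are given as a 3x3 rotation matrix whose columns are the frame's x, y, z axes.
In Python, from rig import bot gives the robot as it stands. The module is installed in compiled form; this text tells all that it offers.
- The arm moves only by the tool move_arm, never from a script. Its arguments are lists of equal length, an entry for each row: "linear": the shift along the tool's x, y, z as a fraction of full scale, a list of three; "roll": the turn about the tool's z as a fraction of full scale. A call has 1 to 12 rows; each row shifts and turns the commanded pose from where the row before left it, along the tool's axes as they then stand; what a row does not reach is not made up. Full scale, the value 1, is 0.06 m for a shift and 8 degrees for a turn. A row lasts 1/8 s, in which the tool goes at most 62.5 mm and 10.7 degrees, less where a joint would pass 70% of its speed; a pose out of reach is approached as far as the arm can. A call with a number of a shift or a turn outside -1 to 1 is refused whole. A call with a gripper value outside its range is refused whole. "grip" is the closure, from 0 (fully open) to 1 (shut), set as the call begins (left out, the last holds). The fingers move at their own pace and stop on an object; "squeeze" is the grip in N (left out, the last holds). Time passes only in rows, so rows that do not move let the fingers close. It gives the time, the measured TCP pose, the force, the opening and the grip force at its end, in the units of the state.
- bot.get_obs(): the state, without advancing time (a new reading comes with each control period).
- bot.read_camera(name): name is "scene" or "top" or "wrist"; returns the picture (384x512x3 uint8, red, green, blue); there is no depth.
- bot.get_calibration(name): a dict with "mtx" (3x3 intrinsics, pixels), "eye" and "orientation" of the camera in the world; the wrist camera has in their place "T_tool_cam" (4x4, takes a point from camera to tool coordinates, whose origin is the TCP and whose axes are the flange's). Camera axes: x right, y down, z forward; pixel columns grow to the right and rows downward; lengths in mm; the calibration is good to about 2 mm. A picture is of the moment at which its call begins: read the wrist's pose just before it. get_calibration takes no time and is no camera call.
- bot.job_done(): hands the job in; it is judged then, once.
The state is a dict: "t": time; "joints": joint angles; "qvel": joint speeds; "effort": joint torques, N m; "eef_pos": TCP position; "eef_rot": TCP orientation; "contact_force": force on the tool from outside, world axes, zero at the start; "ft_torque": the same for the moment, N m; "grip_width": opening from 0.0 (shut) to 1.0 (fully open); "finger_force": force on a finger pad.
Only numpy, scipy, OpenCV 4.12 (cv2) and the standard library are available. Lean on these libraries where they do the work, as an engineer would, in place of code of your own. Each camera call takes 0.05 s, during which the arm holds its last target. There are 200 camera calls.

## Working session

There is one attempt and no reset: what is moved stays moved. The work goes in short steps, Python scripts to look and compute and a tool call to move; the robot and the scene stay as the last step left them, time stands still between calls to the robot, and variables do not carry over. Pictures are saved under pics/ and viewed, at most 10 in all, crops included, and the job is handed in when it is done.

Besides the shell and the picture viewer there is one more tool, called as name(argument=value, ...), one argument or row to a line, values as JSON. move_arm: Moves the arm, as the interface text tells. Its arguments: {"type":"object","properties":{"linear":{"type":"array","items":{"type":"array","items":{"type":"number"}}},"roll":{"type":"array","items":{"type":"number"}},"grip":{"type":"number"},"squeeze":{"type":"number"}},"required":["linear","roll"]}

```bash
mkdir -p pics; python3 - <<'E'
from rig import bot
import cv2,numpy as np
o=bot.get_obs();print(o['t'],o['eef_pos'],o['eef_rot'],o['grip_width'])
ims=[]
for n in("top","scene"):
    im=bot.read_camera(n)[...,::-1];cv2.imwrite(f'pics/{n}0.png',im)
    c=bot.get_calibration(n);print(n,c)
print(bot.get_calibration("wrist"))
E
```

```text
0.0 [241.67905251 548.84986778 221.5512387 ] [[-9.15184820e-01  4.03033518e-01 -8.53841528e-04]
 [ 4.03034409e-01  9.15183278e-01 -1.68301615e-03]
 [ 1.03109570e-04 -1.88439835e-03 -9.99998219e-01]] 0.9963291898691046
top {'mtx': array([[400.33985726,   0.        , 253.22788433],
       [  0.        , 400.33985726, 184.02349356],
       [  0.        ,   0.        ,   1.        ]]), 'eye': array([ 436.3290994 ,  -28.48056402, 1189.2853179 ]), 'orientation': array([[ 0.00299946, -0.99753925,  0.07004606],
       [-0.99999382, -0.00312057, -0.0016197 ],
       [ 0.0018343 , -0.07004076, -0.99754244]])}
scene {'mtx': array([[432.69476572,   0.        , 261.80763144],
       [  0.        , 432.69476572, 189.99168205],
       [  0.        ,   0.        ,   1.        ]]), 'eye': array([1109.65001352,  742.52188024,  687.73071109]), 'orientation': array([[-0.80388725,  0.30427652, -0.51105879],
       [ 0.59477853,  0.41405853, -0.68905299],
       [ 0.00194561, -0.85788772, -0.51383352]])}
{'mtx': array([[291.56557533,   0.        , 253.89185131],
       [  0.        , 291.56557533, 195.75498813],
       [  0.        ,   0.        ,   1.        ]]), 'T_tool_cam': array([[-7.70306440e-04, -9.65443801e-01, -2.60610195e-01,
         7.03442834e+01],
       [ 9.99998459e-01, -3.32535583e-04, -1.72388051e-03,
         1.95374258e-01],
       [ 1.57764759e-03, -2.60611121e-01,  9.65442569e-01,
        -1.61908233e+02],
       [ 0.00000000e+00,  0.00000000e+00,  0.00000000e+00,
         1.00000000e+00]])}
```

View pics/top0.png

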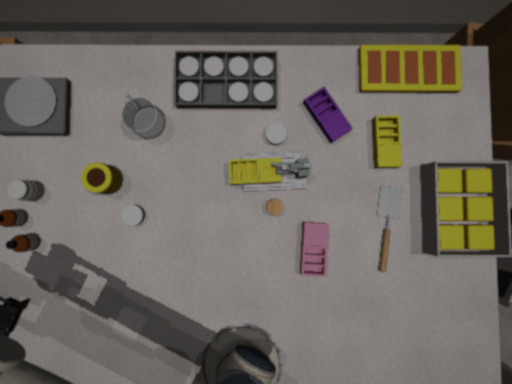

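View pics/scene0.png

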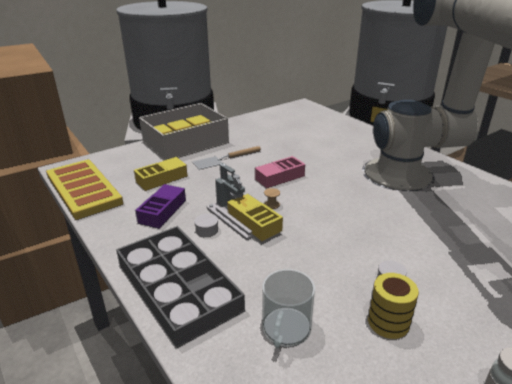

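The top view shows these candidates for the mould:
- Yellow bar in the clamp at (257,171), with its open pockets to the left (+y).
- Spare yellow bar at (388,141).
- Yellow bars in the crate at about (466,209).
- Yellow tray at (410,68).
- Pink bar at (314,248) and purple bar at (327,115).

I choose (257,171), since it is in the clamp's channel. I'll check it in a close crop.

```bash
cat > h.py <<'E'
import numpy as np,cv2
from rig import bot
def ray(n,uv,z):
    c=bot.get_calibration(n);R=c['orientation'];e=c['eye']
    uv=np.atleast_2d(uv).astype(float)
    d=np.c_[uv,np.ones(len(uv))]@np.linalg.inv(c['mtx']).T@R.T
    return e+d*((z-e[2])/d[:,2])[:,None]
def proj(n,P):
    c=bot.get_calibration(n);q=(np.atleast_2d(P)-c['eye'])@c['orientation']@c['mtx'].T
    return q[:,:2]/q[:,2:]
E
python3 - <<'E'
from h import *
im=cv2.imread('pics/top0.png');cr=im[135:210,215:325]
sc=cv2.imread('pics/scene0.png')[155:245,190:300]
a=cv2.resize(cr,(770,525),interpolation=cv2.INTER_CUBIC)
cv2.imwrite('pics/crop0.png',a)
hsv=cv2.cvtColor(im,cv2.COLOR_BGR2HSV)
m=cv2.inRange(hsv,(22,130,60),(35,255,255));m2=m*0;m2[150:195,215:300]=m[150:195,215:300]
c=max(cv2.findContours(m2,0,2)[0],key=cv2.contourArea)
P=ray('top',c[:,0],57)
r=cv2.minAreaRect(P[:,:2].astype(np.float32));print('mould',r,cv2.boxPoints(r))
b=cv2.imwrite('pics/crop1.png',cv2.resize(sc,(770,630),interpolation=cv2.INTER_CUBIC)[:600])
E
```

```text
mould ((553.8118286132812, -35.09881591796875), (68.26262664794922, 146.59344482421875), 2.4922902584075928) [[ 516.5255    36.64437]
 [ 522.90015 -109.8104 ]
 [ 591.09814 -106.842  ]
 [ 584.7235    39.61277]]
```

View pics/crop0.png

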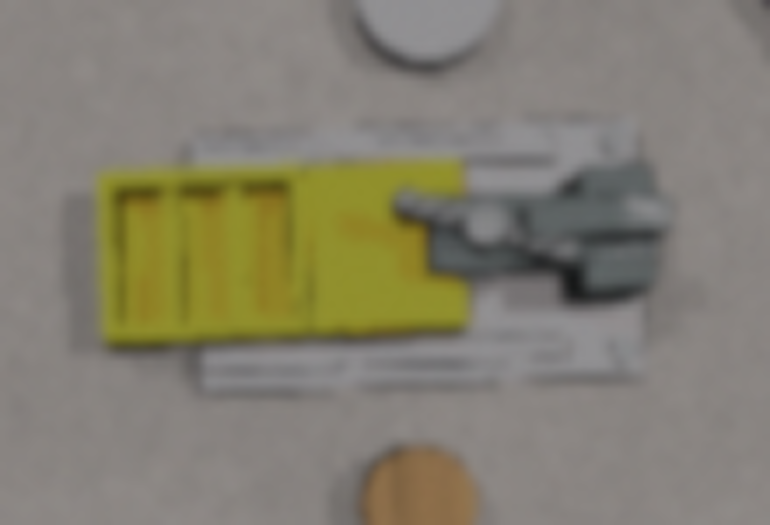

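The crop confirms a yellow bar with three pockets at its outer (left) end, sitting between the rails under the grey arm. The hub is at about top pixel (284.7,166.7). The wings lie roughly along the clamp's x axis, turned slightly, so q is about 0.25. Clamp x is close to world +y, at a yaw of about 92.5°. I'll turn the tool to line up with the clamp and go take a wrist view.

move_arm(
  linear=[
    [0,0,0],
    [0,0,0],
    [0,0,0],
    [0,0,0],
    [0,0,0],
    [0,0,0],
    [0,0,0],
    [0,0,0],
  ],
  roll=[1,1,1,1,1,1,1,1],
  grip=1,
  squeeze=10,
)

```text
t: 1.1
eef_pos: [241.7, 549.0, 222.0]
eef_rot: [[-0.034, 0.999, -0.001], [0.999, 0.034, -0.001], [-0.001, -0.001, -1.0]]
contact_force: [-0.5, -0.2, -0.2]
grip_width: 0.131
finger_force: 0.0
```

move_arm(
  linear=[
    [-0.78,0.4,0],
    [-0.78,0.4,0],
    [-0.78,0.4,0],
    [-0.78,0.4,0],
    [-0.78,0.4,0],
    [-0.78,0.4,0],
    [-0.78,0.4,0],
    [-0.78,0.4,0],
    [-0.78,0.4,0],
    [-0.78,0.4,0],
    [-0.78,0.4,0],
    [-0.78,0.4,0],
  ],
  roll=[0,0,0,0,0,0,0,0,0,0,0,0],
)

```text
t: 2.6
eef_pos: [552.0, -2.4, 222.2]
eef_rot: [[-0.039, 0.999, -0.001], [0.999, 0.039, 0.0], [0.0, -0.001, -1.0]]
contact_force: [0.4, 0.2, 0.3]
grip_width: 0.008
finger_force: 0.0
```

```bash
cat >> h.py <<'E'
def snap(f):
    o=bot.get_obs();im=bot.read_camera('wrist')[...,::-1].copy()
    T=np.eye(4);T[:3,:3]=o['eef_rot'];T[:3,3]=o['eef_pos']
    W=T@bot.get_calibration('wrist')['T_tool_cam']
    np.save(f+'.npy',W);cv2.imwrite(f+'.png',im);return im,W
def wray(W,uv,z):
    K=bot.get_calibration('wrist')['mtx'];uv=np.atleast_2d(uv).astype(float)
    d=np.c_[uv,np.ones(len(uv))]@np.linalg.inv(K).T@W[:3,:3].T
    return W[:3,3]+d*((z-W[2,3])/d[:,2])[:,None]
E
python3 - <<'E'
from h import *
im,W=snap('pics/w1');o=bot.get_obs();print(o['t'],o['eef_pos'],o['eef_rot'],o['joints'],o['grip_width'],W[:3,3])
E
```

```text
2.65 [553.67630122  -7.76620737 220.96413333] [[-3.42835903e-02  9.99411743e-01 -8.96327834e-04]
 [ 9.99405930e-01  3.42802003e-02 -3.55747354e-03]
 [-3.52465453e-03 -1.01775832e-03 -9.99993270e-01]] [ -4.19302891  -1.90656383  77.94504096  -0.2133742  103.99774492
  -6.20917473] 0.0015996008218655692 [550.09533544  68.49317444 384.11614184]
```

View pics/w1.png

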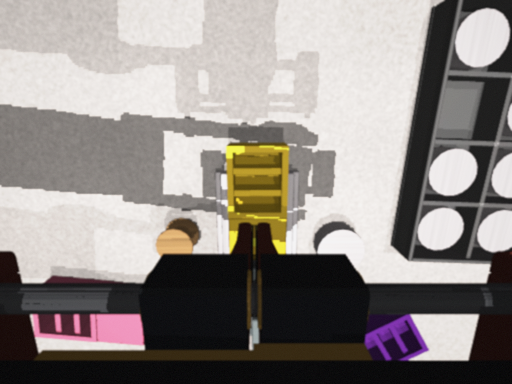

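The wrist view shows the mould's outer end at rows 145-150, columns 227-288. The gripper hides the hub, so I'll look from the other side of the clamp.

move_arm(
  linear=[
    [-0.7,0,0],
    [-0.7,0,0],
    [-0.7,0,0],
    [-0.6,0,0],
    [-0.1,0,0],
    [0,0,0],
    [0,0,0],
  ],
  roll=[0,0,0,0,0,0,0],
)

```text
t: 3.52
eef_pos: [558.1, -167.4, 222.7]
eef_rot: [[-0.04, 0.999, -0.0], [0.999, 0.04, 0.0], [0.0, -0.0, -1.0]]
contact_force: [-0.4, 0.6, -0.3]
grip_width: 0.004
finger_force: 0.0
```

```bash
python3 - <<'E'
from h import *
im,W=snap('pics/w2');o=bot.get_obs();print(o['t'],o['eef_pos'],W[:3,3])
a=cv2.resize(im[60:280,120:400],(764,600),interpolation=cv2.INTER_CUBIC);cv2.imwrite('pics/w2c.png',a)
E
```

```text
3.575 [ 558.16754339 -167.42084471  222.77972594] [556.0668169  -96.55505957 384.59797765]
```

View pics/w2c.png

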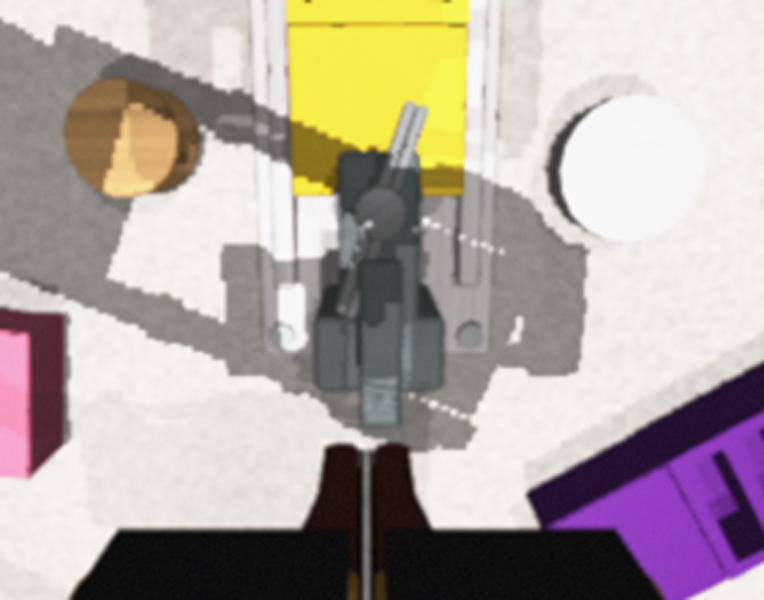

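The hub top is at crop (380,212). The wing tips are at (415,105) and (347,312), the mould's inner top edge runs from (291,195) to (464,193), and the tongue and post lie below the hub along x≈380. Now to work out positions.

```bash
python3 - <<'E'
from h import *
W=np.load('pics/w2.npy');im=cv2.imread('pics/w2.png')
c=lambda p:np.array(p,float)*[280/764,220/600]+[120,60]
print('hub',wray(W,c([380,212]),122.5))
t1,t2=wray(W,c([[415,105],[347,312]]),120);print('tips',t1,t2)
d=t1-t2;print('wing yaw',np.degrees(np.arctan2(d[1],d[0])),np.linalg.norm(d),(t1+t2)/2)
print('plate corners',wray(W,c([[267,350],[489,350]]),12))
print('mould inner',wray(W,c([[291,195],[464,193]]),57))
def yl(im,W):
    m=cv2.inRange(cv2.cvtColor(im,cv2.COLOR_BGR2HSV),(22,120,90),(36,255,255));m[:,:200]=0;m[:,320:]=0
    n,l,s,_=cv2.connectedComponentsWithStats(m);k=1+s[1:,4].argmax();return l==k
# side edges of mould in w1, w2: line fits
for f,rows in(('w1',range(155,215,3)),('w2',range(62,105,3))):
    im=cv2.imread(f'pics/{f}.png');Wf=np.load(f'pics/{f}.npy');m=yl(im,Wf)
    for side in(0,-1):
        p=[]
        for r in rows:
            x=np.flatnonzero(m[r]); 
            if len(x):p.append((x[side]+(0.5 if side else -.5),r))
        P=wray(Wf,p,57);v=np.polyfit(P[:,1],P[:,0],1);print(f,side,'x at y=-80,0:',np.polyval(v,-80),np.polyval(v,0),'yaw',90-np.degrees(np.arctan(v[0])))
    if f=='w1':
        for cc in(235,257,280):print('outer',wray(Wf,(cc,np.flatnonzero(m[:,cc])[0]-.5),57))
print('top hub',ray('top',(215+488/7,135+222/7),122.5), 'top mould corners via proj check', proj('scene',[[556,-83,122.5]]))
E
```

```text
hub [[ 561.27971163 -114.31587953  122.5       ]]
tips [570.90369366 -80.82349425 120.        ] [ 551.66357431 -148.12910548  120.        ]
wing yaw 74.04677760780744 70.00162496117792 [ 561.28363398 -114.47629986  120.        ]
plate corners [[ 511.96113299 -189.32010504   12.        ]
 [ 618.86351962 -185.06000635   12.        ]]
mould inner [[ 526.47805585 -113.44994536   57.        ]
 [ 596.01400062 -109.90402059   57.        ]]
w1 0 x at y=-80,0: 525.3824345256056 521.2674159657264 yaw 92.94456982719149
w1 -1 x at y=-80,0: 593.5040422936864 590.7910690992392 yaw 91.94227958975242
outer [[529.8134753   37.83831442  57.        ]]
outer [[554.20826334  38.77275663  57.        ]]
outer [[579.57138812  41.93645527  57.        ]]
w2 0 x at y=-80,0: 524.9055551428061 521.2819664768126 yaw 92.59343160260836
w2 -1 x at y=-80,0: 593.3628530045627 590.1496281044155 yaw 92.30006648674815
top hub [[ 558.00022    -114.44979385  122.5       ]] top mould corners via proj check [[243.99153665 180.3799787 ]]
```

move_arm(
  linear=[
    [0.8,0.07,0],
    [0.8,0,0],
    [0.8,0,0],
    [0.8,0,0],
    [0.77,0,0],
    [0,0,0.7],
    [0,0,0.8],
    [0,0,0.8],
    [0,0,0.6],
    [0,0,0.28],
    [0,0,0],
  ],
  roll=[0,0,0,0,0,0,0,0,0,0,0],
)

```text
t: 4.95
eef_pos: [552.3, 70.0, 31.3]
eef_rot: [[-0.04, 0.999, -0.002], [0.999, 0.04, -0.0], [0.0, -0.002, -1.0]]
contact_force: [-0.1, 0.2, -0.8]
grip_width: 0.004
finger_force: 0.0
```

move_arm(
  linear=[
    [-0.1,0,0],
    [-0.1,0,0],
    [-0.1,0,0],
    [-0.08,0,0],
    [-0.08,0,0],
    [-0.08,0,0],
    [-0.08,0,0],
    [-0.08,0,0],
    [-0.08,0,0],
    [-0.08,0,0],
    [-0.05,0,0],
    [-0.03,0,0],
  ],
  roll=[0,0,0,0,0,0,0,0,0,0,0,0],
)

```text
t: 6.45
eef_pos: [555.1, 12.9, 31.8]
eef_rot: [[-0.039, 0.999, -0.0], [0.999, 0.039, 0.0], [0.0, -0.0, -1.0]]
contact_force: [0.1, 2.9, 2.3]
grip_width: 0.003
finger_force: 1.8
```

move_arm(
  linear=[
    [-0.02,0,0],
    [-0.02,0,0],
    [0,0,0],
  ],
  roll=[0,0,0],
)

```text
t: 6.82
eef_pos: [555.2, 10.6, 31.8]
eef_rot: [[-0.039, 0.999, -0.0], [0.999, 0.039, -0.0], [-0.0, -0.0, -1.0]]
contact_force: [0.9, 3.0, 2.2]
grip_width: 0.008
finger_force: 1.3
```

move_arm(
  linear=[
    [-0.02,0,0],
    [-0.02,0,0],
    [-0.02,0,0],
    [0,0,0],
  ],
  roll=[0,0,0,0],
)

```text
t: 7.32
eef_pos: [555.3, 7.4, 31.8]
eef_rot: [[-0.039, 0.999, -0.0], [0.999, 0.039, 0.001], [0.001, -0.0, -1.0]]
contact_force: [-0.1, 4.4, 2.2]
grip_width: 0.004
finger_force: 2.3
```

move_arm(
  linear=[
    [-0.015,0,0],
    [-0.015,0,0],
    [-0.015,0,0],
    [0,0,0],
  ],
  roll=[0,0,0,0],
)

```text
t: 7.82
eef_pos: [555.3, 7.3, 31.8]
eef_rot: [[-0.041, 0.999, -0.0], [0.999, 0.041, 0.005], [0.005, -0.0, -1.0]]
contact_force: [-1.4, 13.2, 2.5]
grip_width: 0.006
finger_force: 6.6
```

The mould has stopped at y=7.3 while the force rose to 13 N, so it is home. I'll back off, rise and check.

move_arm(
  linear=[
    [0.1,0,0],
    [0.4,0,0],
    [0,0,-0.6],
    [0,0,-0.8],
    [0,0,-0.8],
    [0,0,-0.3],
    [0,0,0],
    [0,0,0],
  ],
  roll=[0,0,0,0,0,0,0,0],
)

```text
t: 8.82
eef_pos: [553.5, 34.2, 179.0]
eef_rot: [[-0.039, 0.999, -0.004], [0.999, 0.039, -0.0], [-0.0, -0.004, -1.0]]
contact_force: [-0.8, 0.6, -0.1]
grip_width: 0.005
finger_force: 0.0
```

```bash
python3 - <<'E'
from h import *
im,W=snap('pics/w3');print(bot.get_obs()['eef_pos'],bot.get_obs()['contact_force'])
m=cv2.inRange(cv2.cvtColor(im,cv2.COLOR_BGR2HSV),(22,120,90),(36,255,255));m[:,:200]=0;m[:,320:]=0
n,l,s,_=cv2.connectedComponentsWithStats(m);k=1+s[1:,4].argmax();print(s[k]);m=l==k
x0,w=s[k][0],s[k][2]
for f in(.2,.5,.8):
    c=int(x0+f*w);print(c,wray(W,(c,np.flatnonzero(m[:,c])[0]-.5),57))
E
```

```text
[553.40898576  34.22879051 178.85258544] [ 0.08152066  0.12678373 -0.2666354 ]
[221 225  18  30 329]
224 [[523.94285784  -4.06410863  57.        ]]
230 [[530.16424845  -3.81631624  57.        ]]
235 [[535.3477084  -3.6098637  57.       ]]
```

move_arm(
  linear=[
    [-0.515,-0.06,0],
    [-0.515,-0.06,0],
    [-0.515,-0.06,0],
    [-0.515,-0.06,0],
    [0,0,0],
    [0,0,0],
    [0,0,0],
    [0,0,0],
    [0,0,0],
    [0,0,0],
    [0,0,0],
    [0,0,0],
  ],
  roll=[0,0,0,0,0.9,0.9,0.9,0.9,0.9,0.9,0.9,0.9],
)

```text
t: 10.38
eef_pos: [544.0, -89.6, 179.4]
eef_rot: [[0.825, 0.565, -0.004], [0.565, -0.825, 0.001], [-0.003, -0.003, -1.0]]
contact_force: [-0.1, -0.5, -0.5]
grip_width: 0.002
finger_force: 0.0
```

move_arm(
  linear=[
    [0,0,0.4],
    [0,0,0.4],
    [0,0,0.3],
    [0,0,0.18],
    [0,0,0],
    [0,0,0],
  ],
  roll=[0,0,0,0,0,0],
)

```text
t: 11.12
eef_pos: [545.2, -89.8, 106.0]
eef_rot: [[0.823, 0.568, 0.001], [0.568, -0.823, -0.0], [0.001, 0.001, -1.0]]
contact_force: [-0.6, 0.4, 0.7]
grip_width: 0.01
finger_force: 0.0
```

move_arm(
  linear=[
    [0,0,0.05],
    [0.07,0.005,0],
    [0.07,0.005,0],
    [0.07,0.005,0],
    [0.07,0.005,0],
    [0,0,0],
  ],
  roll=[0,1,1,1,1,0],
)

```text
t: 11.88
eef_pos: [560.6, -84.3, 102.2]
eef_rot: [[0.999, 0.047, 0.0], [0.047, -0.999, -0.0], [0.0, 0.0, -1.0]]
contact_force: [-0.5, -0.3, 0.3]
grip_width: 0.008
finger_force: 0.2
```

```bash
python3 - <<'E'
from h import *
o=bot.get_obs();p=o['eef_pos'];d=p[:2]-[561,-114.4];print(p,np.hypot(*d),np.degrees(np.arctan2(d[1],d[0]))-92.45,np.degrees(np.arctan2(o['eef_rot'][1,0],o['eef_rot'][0,0])),o['joints'],o['contact_force'],o['ft_torque'])
E
```

```text
[560.64734651 -84.3312607  102.23379286] 30.070807235875634 -1.7780519666713417 2.713214215623147 [-1.19911883e+01  6.85756400e-01  8.74005645e+01 -1.69341901e-03
  9.19053564e+01  7.52955413e+01] [-0.4950345  -0.34458078  0.2778887 ] [ 0.05875534  0.31344159 -0.01033479]
```

move_arm(
  linear=[
    [0.07,0.005,0],
    [0.07,0.005,0],
    [0.07,0.005,0],
    [0.07,0.005,0],
    [0.07,0.005,0],
    [0.07,0.005,0],
    [0.07,0.005,0],
    [0,0,0],
  ],
  roll=[1,1,1,1,1,1,1,0],
)

```text
t: 12.88
eef_pos: [586.2, -96.6, 102.1]
eef_rot: [[0.6, -0.8, 0.0], [-0.8, -0.6, 0.0], [0.0, -0.0, -1.0]]
contact_force: [1.3, 1.0, -1.1]
grip_width: 0.007
finger_force: 0.2
```

```bash
cat > st.py <<'E'
from h import *
o=bot.get_obs();p=o['eef_pos'];d=p[:2]-[561,-114.4];print(o['t'],p.round(1),'r',np.hypot(*d).round(1),'phi',np.degrees(np.arctan2(d[1],d[0]))-92.45,'yaw',np.degrees(np.arctan2(o['eef_rot'][1,0],o['eef_rot'][0,0])),'j6',o['joints'][5],o['contact_force'].round(1),o['ft_torque'].round(2))
E
python3 st.py; python3 - <<'E'
from h import *
im=cv2.cvtColor(bot.read_camera('top'),cv2.COLOR_RGB2BGR);s=bot.read_camera('scene')[...,::-1]
w,W=snap('pics/w4')
cv2.imwrite('pics/mix4.png',np.hstack([cv2.resize(s[150:240,190:280],(400,400),interpolation=cv2.INTER_CUBIC),cv2.resize(w[100:300,150:350],(400,400))]))
E
```

```text
12.875 [586.2 -96.6 102.1] r 30.9 phi -57.12201027369306 yaw -53.159828534001626 j6 130.51898526475975 [ 1.3  1.  -1.1] [ 0.13  0.14 -0.01]
```

View pics/mix4.png

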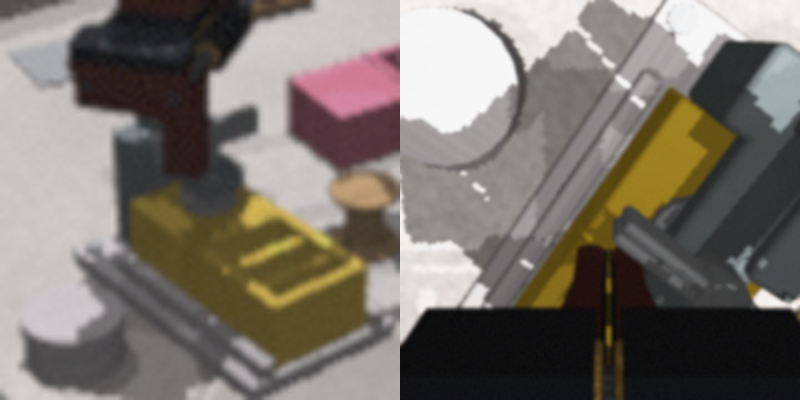

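The scene half shows the wing already pushed round, with the opposite wing now pointing towards the robot (clamp +y). The wrist half shows the finger tip right behind the wing. Before lifting, I'll extend the stroke so the opposite wing clears the tongue side.

move_arm(
  linear=[
    [0.07,0.006,0],
    [0.07,0.01,0],
    [0.068,0.018,0],
    [0.04,0.015,0],
    [0,0,0],
    [-0.06,0,0],
    [0,0,-0.4],
    [0,0,-0.6],
    [0,0,0],
  ],
  roll=[1,0,0,0,0,0,0,0,0],
)

```text
t: 14.15
eef_pos: [590.9, -107.8, 166.1]
eef_rot: [[0.48, -0.877, 0.007], [-0.877, -0.48, -0.002], [0.005, -0.005, -1.0]]
contact_force: [-0.4, 0.1, -0.2]
grip_width: 0.006
finger_force: 0.0
```

```bash
python3 st.py; python3 -c "
from h import *
print(bot.get_obs()['eef_rot'].round(3))"
```

```text
14.15 [ 590.9 -107.8  166.1] r 30.6 phi -79.98422147631908 yaw -61.34212806591933 j6 137.7630354643257 [-0.4  0.1 -0.2] [ 0.09  0.1  -0.01]
[[ 0.48  -0.877  0.007]
 [-0.877 -0.48  -0.002]
 [ 0.005 -0.005 -1.   ]]
```

move_arm(
  linear=[
    [-0.07,0.52,0],
    [-0.07,0.52,0],
    [0,0,0],
    [0,0,0],
    [0,0,0],
    [0,0,0],
    [0,0,0],
    [0,0,0],
    [0,0,0],
    [0,0,0],
    [0,0,0],
    [0,0,0],
  ],
  roll=[0,0,-1,-1,-1,-1,-1,-1,-1,-1,-1,-1],
)

```text
t: 15.65
eef_pos: [530.2, -129.9, 160.6]
eef_rot: [[0.946, 0.324, -0.002], [0.324, -0.946, 0.0], [-0.001, -0.001, -1.0]]
contact_force: [-0.6, -0.5, 0.7]
grip_width: 0.005
finger_force: 0.0
```

move_arm(
  linear=[
    [0,0,0],
    [0,0,0],
    [0,0,0],
    [0,0,0],
    [0,0,0],
    [0,0,0],
    [0,0,0],
    [0,0,0],
    [0,0,0],
    [0,0,0],
    [0,0,0],
    [0,0,0],
  ],
  roll=[-1,-1,-1,-1,-1,-1,-1,-1,-1,-1,-1,-1],
)

```text
t: 17.15
eef_pos: [530.2, -129.9, 160.6]
eef_rot: [[-0.421, 0.907, -0.002], [0.907, 0.421, 0.0], [0.001, -0.001, -1.0]]
contact_force: [0.1, 1.1, -0.5]
grip_width: 0.006
finger_force: 0.0
```

move_arm(
  linear=[
    [0,0,0],
    [0,0,0],
  ],
  roll=[-0.5,0],
)

```text
t: 17.4
eef_pos: [530.2, -129.9, 160.8]
eef_rot: [[-0.479, 0.878, -0.002], [0.878, 0.479, 0.0], [0.001, -0.001, -1.0]]
contact_force: [-0.2, -0.5, 1.0]
grip_width: 0.001
finger_force: 0.0
```

```bash
python3 st.py; python3 - <<'E'
from h import *
w,W=snap('pics/w5');cv2.imwrite('pics/w5c.png',cv2.resize(w[50:300,100:400],(720,600)))
E
```

```text
17.4 [ 530.2 -129.9  160.8] r 34.5 phi -245.693050688862 yaw 118.60453299807756 j6 -45.93994596864819 [-0.2 -0.5  1. ] [-0.01  0.05  0.03]
```

View pics/w5c.png

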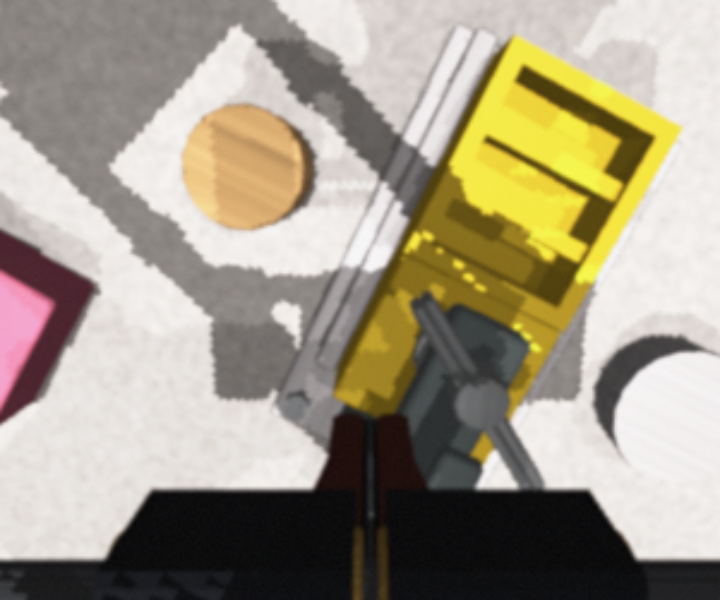

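The wrist view shows the hub at crop (481,402) and the wing tip at (421,297). That puts this wing at about 56° in the clamp frame (q≈2.16), with the finger behind it and clear of the tongue. Now I'll descend and stroke.

move_arm(
  linear=[
    [0,0,0.4],
    [0,0,0.4],
    [0,0,0.2],
    [0,0,0],
    [0.078,0.007,0],
    [0.078,0.007,0],
    [0.078,0.007,0],
    [0.078,0.007,0],
    [0.078,0.007,0],
    [0.078,0.007,0],
    [0,0,0],
  ],
  roll=[0,0,0,0,1,1,1,1,1,1,0],
)

```text
t: 18.82
eef_pos: [529.5, -102.8, 103.2]
eef_rot: [[0.33, 0.944, 0.001], [0.944, -0.33, -0.001], [-0.0, 0.002, -1.0]]
contact_force: [-0.3, -0.2, 0.3]
grip_width: 0.006
finger_force: 0.1
```

```bash
python3 st.py
```

```text
18.825 [ 529.5 -102.8  103.2] r 33.6 phi 67.4195361191356 yaw 70.70204223592842 j6 4.700389363415296 [-0.3 -0.2  0.3] [-0.05  0.14  0.03]
```

move_arm(
  linear=[
    [0.077,0.006,0.004],
    [0.077,0.006,0.004],
    [0.077,0.006,0.004],
    [0.077,0.006,0.004],
    [0.077,0.006,0.004],
    [0.077,0.006,0.004],
    [0.077,0.006,0.004],
    [0.077,0.006,0.004],
    [0.077,0.006,0],
    [0.077,0.006,0],
    [0.077,0.006,0],
    [0,0,0],
  ],
  roll=[1,1,1,1,1,1,1,1,1,1,1,0],
)

```text
t: 20.32
eef_pos: [570.7, -82.5, 100.7]
eef_rot: [[0.955, -0.295, 0.001], [-0.295, -0.955, -0.0], [0.001, -0.0, -1.0]]
contact_force: [-0.4, -0.9, -0.1]
grip_width: 0.009
finger_force: 0.1
```

```bash
python3 st.py
```

```text
20.325 [570.7 -82.5 100.7] r 33.3 phi -19.436410030171785 yaw -17.165798599246457 j6 95.55414453426211 [-0.4 -0.9 -0.1] [ 0.03  0.15 -0.04]
```

move_arm(
  linear=[
    [0.077,0.006,0],
    [0.077,0.006,0],
    [0.077,0.006,0],
    [0.077,0.006,0],
    [0.077,0.006,0],
    [0.077,0.006,0],
    [0.075,0.016,0],
    [0.072,0.026,0],
    [0,0,0],
    [-0.06,0,0],
    [0,0,-0.4],
    [0,0,-0.6],
  ],
  roll=[1,1,1,1,1,0,0,0,0,0,0,0],
)

```text
t: 21.82
eef_pos: [590.3, -105.8, 159.2]
eef_rot: [[0.54, -0.842, -0.003], [-0.842, -0.54, 0.001], [-0.002, 0.002, -1.0]]
contact_force: [0.6, -0.2, 0.4]
grip_width: 0.005
finger_force: 0.0
```

```bash
python3 st.py
```

```text
21.825 [ 590.3 -105.8  159.2] r 30.5 phi -76.07216960838471 yaw -57.32879574941488 j6 133.9237600632559 [ 0.6 -0.2  0.4] [0.05 0.15 0.03]
```

move_arm(
  linear=[
    [-0.1,0.52,0],
    [-0.1,0.52,0],
    [0,0,0],
    [0,0,0],
    [0,0,0],
    [0,0,0],
    [0,0,0],
    [0,0,0],
    [0,0,0],
    [0,0,0],
    [0,0,0],
    [0,0,0],
  ],
  roll=[0,0,-1,-1,-1,-1,-1,-1,-1,-1,-1,-1],
)

```text
t: 23.32
eef_pos: [532.1, -129.5, 160.2]
eef_rot: [[0.921, 0.39, 0.0], [0.39, -0.921, -0.0], [0.0, 0.0, -1.0]]
contact_force: [0.3, -0.6, -0.0]
grip_width: 0.008
finger_force: 0.0
```

move_arm(
  linear=[
    [0,0,0],
    [0,0,0],
    [0,0,0],
    [0,0,0],
    [0,0,0],
    [0,0,0],
    [0,0,0],
    [0,0,0],
    [0,0,0],
    [0,0,0],
    [0,0,0],
    [0,0,0],
  ],
  roll=[-1,-1,-1,-1,-1,-1,-1,-1,-1,-1,-1,-0.8],
)

```text
t: 24.82
eef_pos: [532.1, -129.5, 160.2]
eef_rot: [[-0.459, 0.889, 0.0], [0.889, 0.459, -0.0], [-0.0, 0.0, -1.0]]
contact_force: [-0.9, -0.1, -0.5]
grip_width: 0.009
finger_force: 0.0
```

```bash
python3 st.py; python3 - <<'E'
from h import *
w,W=snap('pics/w6');cv2.imwrite('pics/w6c.png',cv2.resize(w[50:300,100:400],(720,600)))
E
```

```text
24.825 [ 532.1 -129.5  160.2] r 32.6 phi -244.89257833341503 yaw 117.2999811852505 j6 -44.53220769436676 [-0.9 -0.1 -0.5] [-0.04 -0.    0.04]
```

View pics/w6c.png

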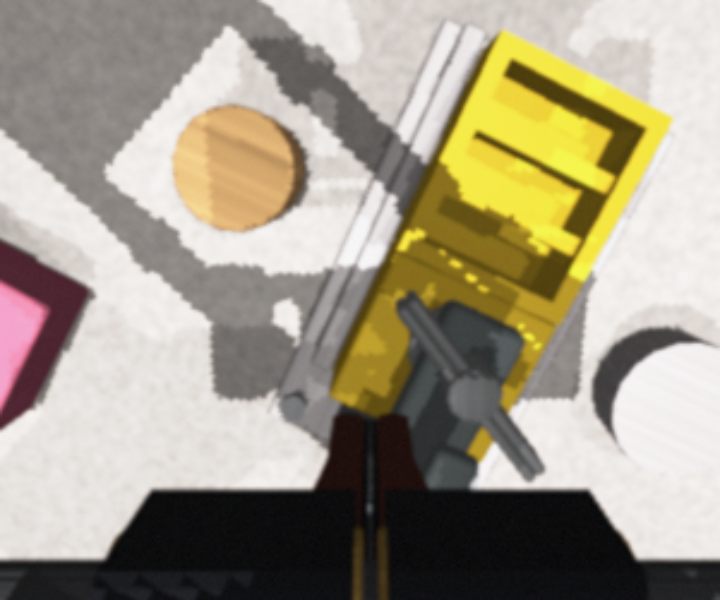

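The wing now sits at about 60° with the hub at crop (473,397) and tip at (405,300), so q≈5.24 and roughly 80-90° remain. This is the last stroke, going slowly near its end.

move_arm(
  linear=[
    [0,0,0.4],
    [0,0,0.4],
    [0,0,0.2],
    [0,0,0],
    [0.076,0.005,0],
    [0.076,0.005,0],
    [0.076,0.005,0],
    [0.076,0.005,0],
    [0.076,0.005,0],
    [0.076,0.005,0],
    [0.076,0.005,0],
    [0,0,0],
  ],
  roll=[0,0,0,0,1,1,1,1,1,1,1,0],
)

```text
t: 26.38
eef_pos: [533.1, -99.1, 101.4]
eef_rot: [[0.483, 0.875, 0.002], [0.875, -0.483, -0.001], [0.0, 0.002, -1.0]]
contact_force: [0.1, -0.6, 0.9]
grip_width: 0.005
finger_force: 0.2
```

move_arm(
  linear=[
    [0.076,0.005,0.01],
    [0.076,0.005,0.01],
    [0.057,0.004,0],
    [0,0,0],
  ],
  roll=[1,1,0.75,0],
)

```text
t: 26.88
eef_pos: [541.0, -89.5, 99.7]
eef_rot: [[0.775, 0.632, 0.001], [0.632, -0.775, -0.0], [0.001, 0.001, -1.0]]
contact_force: [-0.3, -0.9, 0.6]
grip_width: 0.006
finger_force: 0.1
```

```bash
python3 st.py
```

```text
26.875 [541.  -89.5  99.7] r 31.9 phi 36.364954198397115 yaw 39.22906744786614 j6 37.82139980222502 [-0.3 -0.9  0.6] [-0.06  0.13 -0.02]
```

move_arm(
  linear=[
    [0.037,0.001,0],
    [0.037,0.001,0],
    [0.037,0.001,0],
    [0,0,0],
  ],
  roll=[0.5,0.5,0.5,0],
)

```text
t: 27.38
eef_pos: [546.3, -85.9, 99.4]
eef_rot: [[0.889, 0.458, 0.001], [0.458, -0.889, -0.0], [0.0, 0.0, -1.0]]
contact_force: [-0.9, 0.7, 0.4]
grip_width: 0.006
finger_force: 0.3
```

move_arm(
  linear=[
    [0.02,0.001,0],
    [0.02,0.001,0],
    [0,0,0],
  ],
  roll=[0.25,0.25,0],
)

```text
t: 27.75
eef_pos: [548.5, -84.8, 98.9]
eef_rot: [[0.92, 0.391, 0.0], [0.391, -0.92, 0.0], [0.0, 0.0, -1.0]]
contact_force: [-0.3, 0.3, 0.1]
grip_width: 0.004
finger_force: 0.3
```

move_arm(
  linear=[
    [0.02,0.001,0],
    [0.02,0.001,0],
    [0,0,0],
  ],
  roll=[0.25,0.25,0],
)

```text
t: 28.12
eef_pos: [550.7, -84.0, 98.9]
eef_rot: [[0.945, 0.326, 0.0], [0.326, -0.945, -0.0], [0.0, 0.0, -1.0]]
contact_force: [-2.3, 0.2, 0.4]
grip_width: 0.006
finger_force: 0.5
```

move_arm(
  linear=[
    [0.02,0.001,0],
    [0.02,0.001,0],
    [0,0,0],
  ],
  roll=[0.25,0.25,0],
)

```text
t: 28.5
eef_pos: [553.0, -83.4, 98.9]
eef_rot: [[0.966, 0.259, -0.0], [0.259, -0.966, -0.0], [-0.0, 0.0, -1.0]]
contact_force: [-1.8, 0.5, 1.3]
grip_width: 0.01
finger_force: 0.7
```

move_arm(
  linear=[
    [0.02,0.001,0],
    [0.02,0.001,0],
    [0,0,0],
  ],
  roll=[0.25,0.25,0],
)

```text
t: 28.88
eef_pos: [555.3, -82.9, 98.9]
eef_rot: [[0.982, 0.191, -0.0], [0.191, -0.982, -0.0], [-0.0, 0.0, -1.0]]
contact_force: [-2.6, 0.3, 0.2]
grip_width: 0.007
finger_force: 0.8
```

move_arm(
  linear=[
    [0.02,0.001,0],
    [0.02,0.001,0],
    [0,0,0],
  ],
  roll=[0.25,0.25,0],
)

```text
t: 29.25
eef_pos: [557.7, -82.6, 98.8]
eef_rot: [[0.993, 0.122, -0.0], [0.122, -0.993, 0.0], [-0.0, -0.0, -1.0]]
contact_force: [-2.5, -0.4, 0.3]
grip_width: 0.006
finger_force: 1.0
```

move_arm(
  linear=[
    [0.02,0.001,0],
    [0,0,0],
  ],
  roll=[0.25,0],
)

```text
t: 29.5
eef_pos: [558.9, -82.5, 98.8]
eef_rot: [[0.996, 0.087, -0.0], [0.087, -0.996, 0.0], [-0.0, -0.0, -1.0]]
contact_force: [-3.1, -0.0, 1.1]
grip_width: 0.006
finger_force: 1.1
```

move_arm(
  linear=[
    [0.02,0.001,0],
    [0,0,0],
  ],
  roll=[0.25,0],
)

```text
t: 29.75
eef_pos: [560.1, -82.4, 98.8]
eef_rot: [[0.999, 0.052, -0.0], [0.052, -0.999, 0.0], [-0.0, -0.0, -1.0]]
contact_force: [-3.1, -0.2, 0.4]
grip_width: 0.005
finger_force: 1.2
```

move_arm(
  linear=[
    [0.02,0.001,0],
    [0.02,0.001,0],
    [0,0,0],
  ],
  roll=[0.25,0.25,0],
)

```text
t: 30.12
eef_pos: [562.5, -82.4, 98.8]
eef_rot: [[1.0, -0.017, -0.0], [-0.017, -1.0, 0.0], [-0.0, -0.0, -1.0]]
contact_force: [-4.0, 0.7, 1.0]
grip_width: 0.007
finger_force: 1.5
```

move_arm(
  linear=[
    [0.02,0.001,0],
    [0,0,0],
  ],
  roll=[0.25,0],
)

```text
t: 30.38
eef_pos: [563.0, -82.2, 98.8]
eef_rot: [[0.999, -0.053, -0.002], [-0.053, -0.999, 0.001], [-0.002, -0.001, -1.0]]
contact_force: [-6.8, 1.5, 2.7]
grip_width: 0.006
finger_force: 3.0
```

move_arm(
  linear=[
    [0.02,0.001,0],
    [0,0,0],
  ],
  roll=[0.25,0],
)

```text
t: 30.62
eef_pos: [563.6, -82.0, 98.7]
eef_rot: [[0.996, -0.087, -0.004], [-0.087, -0.996, 0.001], [-0.004, -0.001, -1.0]]
contact_force: [-9.3, 2.6, 3.1]
grip_width: 0.004
finger_force: 4.5
```

The force has risen sharply to about 9.7 N and motion has stopped. I'll back off, lift clear and check.

move_arm(
  linear=[
    [-0.05,0,0],
    [-0.1,-0.05,0],
    [0,0,0],
    [0,0,-0.5],
    [0,0,-0.8],
    [0,0,-0.7],
    [0,-0.5,0],
    [0,-0.8,0],
    [0,-0.8,0],
    [0,-0.2,0],
    [0,0,0],
  ],
  roll=[0,0,0,0,0,0,0,0,0,0,0],
)

```text
t: 32.0
eef_pos: [568.3, 58.7, 218.9]
eef_rot: [[0.996, -0.085, 0.0], [-0.085, -0.996, -0.001], [0.0, 0.001, -1.0]]
contact_force: [1.0, -0.4, -0.1]
grip_width: 0.006
finger_force: 0.0
```

```bash
python3 st.py; python3 - <<'E'
from h import *
t=bot.read_camera('top')[...,::-1];s=bot.read_camera('scene')[...,::-1]
cv2.imwrite('pics/mix7.png',np.vstack([np.hstack([cv2.resize(t[140:200,225:315],(400,267),interpolation=cv2.INTER_CUBIC),cv2.resize(s[155:245,190:300],(400,267),interpolation=cv2.INTER_CUBIC)]),cv2.resize(s,(400,300)).repeat(1,0).copy() if 0 else np.hstack([cv2.resize(t,(400,300)),cv2.resize(s,(400,300))])]))
E
```

```text
32.0 [568.3  58.7 218.9] r 173.3 phi -4.87478191103493 yaw -4.898512464484382 j6 97.40013028666247 [ 1.  -0.4 -0.1] [ 0.01  0.17 -0.05]
```

View pics/mix7.png

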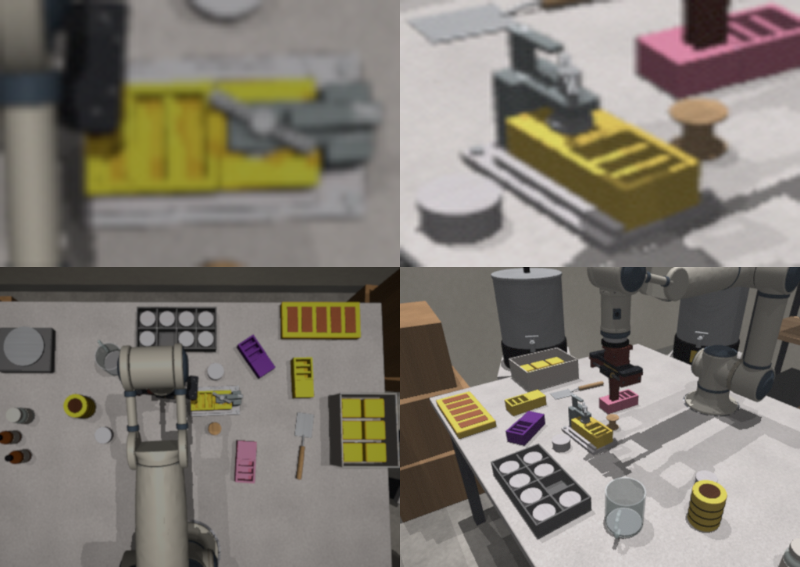

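The mould is home and the foot is on it. The wing tips in the top crop, (212,97) and (313,143), give q≈6.75. I'll take one precise wrist measurement.

move_arm(
  linear=[
    [-0.2,0.7,0],
    [-0.2,0.7,0],
    [-0.2,0.8,0],
    [-0.2,0.7,0],
    [0,0,0],
    [0,0,0],
  ],
  roll=[0,0,0,0,0,0],
)

```text
t: 32.85
eef_pos: [505.2, -111.2, 219.1]
eef_rot: [[0.996, -0.088, 0.001], [-0.088, -0.996, 0.0], [0.0, -0.0, -1.0]]
contact_force: [0.5, 0.6, -0.5]
grip_width: 0.007
finger_force: 0.0
```

```bash
python3 - <<'E'
from h import *
w,W=snap('pics/w8');print(bot.get_obs()['t'],bot.get_obs()['eef_pos'])
K=bot.get_calibration('wrist')['mtx'];q=np.linalg.inv(W)@[561,-114.4,116,1];q=K@q[:3];u,v=q[:2]/q[2];print(u,v)
u0,v0=int(u)-50,int(v)-37;print(u0,v0)
cv2.imwrite('pics/w8c.png',cv2.resize(w[v0:v0+75,u0:u0+100],(800,600),interpolation=cv2.INTER_CUBIC))
E
```

```text
32.9 [ 505.39980883 -110.60583029  218.99126758]
251.43789616503506 135.55220995729195
201 98
```

View pics/w8c.png

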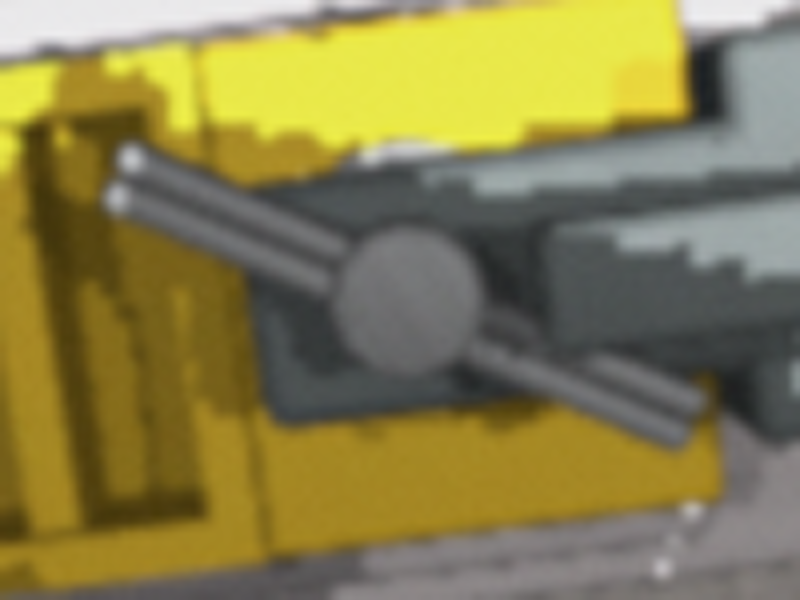

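The crop shows the wing's midline from (120,180) to (693,422), about 30° from the mould's long edges, so q≈6.8 as wanted. The mould butts against the upright and the arm is clear, so I'm handing in.

```bash
python3 - <<'E'
from h import *
W=np.load('pics/w8.npy');p=wray(W,np.array([[120,180],[693,422]])/8+[201,98],113);d=p[0]-p[1]
print('q',np.radians(360+92.45-np.degrees(np.arctan2(d[1],d[0]))))
print(bot.job_done())
E
```

```text
q 6.808399917672067
the job is handed in; nothing more can be done
None
```

I pushed the mould home against the clamp's upright and screwed the thumbscrew down until it stopped firmly, measured at about 6.81 rad. I handed the job in at about 33 s with the arm clear of everything.

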